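Set the telescopic shelf prop to length and hold it clamped

TASK

Set the telescopic shelf prop to length: lower the open fingers astride the steel leg and its still open cam lever, between the collar and the heel plate, and draw the leg out by its heel plate until the plate is in line with the wooden pointer on the board. Holding the leg there against its spring, swing the cam lever shut flat along the leg by squeezing lever and leg together. Finish with the fingers still gripping leg and lever, the leg at the pointer and the lever shut - do not let go - and leave the pointer, mug, tumbler and soap pump undisturbed.

Things in the scene. Friction and masses are not known exactly. Their poses are not given: they have to be found in the camera images.
- prop: Fixed jig: plywood board 360 x 140 x 12 mm (x -220 to 140, y -70 to 70) with a level aluminium tube, 32 mm thick, along x. Origin on the shelf right below the mouth of the tube's collar; x is the way the leg slides out, z up. Tube and leg axis: y = 0, 75 mm above the shelf. Lever on the leg's -y side, pointer on the +y side; beside the leg nothing else stands higher than 15 mm.
- mouth (a point): Centre of the mouth of the black collar (42 mm thick, 28 mm long) out of which the leg comes, on the leg axis; fixed to the prop, axes as the prop.
- leg: Steel leg, a round tube 22 mm thick, sliding along the prop's x. Steel heel plate across it: 6 mm thick, y -11 to 49 mm, 16 mm above and below the axis, so only a finger on the +y side can hook it; a rubber foot reaches 12 mm beyond it. Origin on the leg's axis, 60 mm inward of the plate's mid plane (at the collar's mouth when fully in); axes as the prop.
- leg_slide (a joint): How far the leg is drawn out, in m: 0 fully in, as at the start, 0.08 at the stop. A spring always pulls it in with 3 N (fully in) to 4 N (drawn out), so it slides back as soon as it is not held; the shut lever alone does not hold it.
- heel (a point): Point on the outer (+y) end of the heel plate, in the plate's mid-thickness, at axis height, 48 mm to +y of the leg's axis; axes as the prop.
- pointer_tip (a point): Top edge, facing the leg, of the wooden pointer: a blade 6 mm thick along x, 16 mm wide, its top 45 mm above the shelf, 51 to 67 mm to +y of the leg's axis. Point at mid thickness; axes as the prop. It starts 25 to 50 mm beyond the heel plate. The leg is at length when heel and pointer_tip have the same x in the prop's frame. It slides stiffly along the scale.
- lever_hinge (a joint): Angle of the cam lever in rad: 0 shut, flat along the leg; about 0.24 to 0.32 open at the start; 0.34 at the stop. It turns about an upright axis at the prop's (0, -17 mm), its free end swinging towards -y to open. It stays where it is left and takes about 2 N at the tip to turn.
- lever: Black plastic arm of the cam lever, 109 mm long from its turning axis, 8 mm thick, 18 mm high, its mid height that of the leg's axis. Shut, it lies beside the leg from y -12 to -20 mm, so leg and shut lever measure 31 mm across (y -20 to 11). Origin on the turning axis, x along the arm; its outer face is at y -3 mm.
- lever_tip (a point): Point on the outer (-y) face of the lever arm, 105 mm from the turning axis; axes as the lever arm.
- mug: White ceramic mug, bystander, 80 mm across plus handle, 92 mm high, stands near the jig. Origin under its centre.
- tumbler: Glass tumbler, bystander, 72 mm across, 100 mm high. Origin under its centre.
- soap_pump: Stainless steel soap pump, bystander, 66 mm across, 162 mm high with its push head and spout. Origin under its centre.

How it is judged:
By the outcome, as a careful person would: the job done as asked, in the order asked, and still so for the second after the job is handed in, while the arm keeps its last pose, push and grip.
It also fails if it takes over 38 s, if anything falls off the work surface, if the arm or the gripper's body presses on something with over 40 N, if the wrist force passes 120 N, or if a joint passes its speed limit or range.

ROBOT

A 7-joint arm with a two-finger parallel gripper is mounted at the origin on the work surface. World frame = base frame: x ahead of the robot, y to its left, z up, the work surface at z = 0. Lengths are in m, angles in rad, forces in N, time in s.
With the tool pointing down it reaches from about 0.425 to 0.925 m from the base axis. Payload 6.8 kg.
Tool frame: the origin (TCP) lies at the very end of the fingers, on their centre line; the grasp point (between the pads) lies 19 mm behind it; y points along the fingers, z is the direction in which the jaws open and shut, and the axes are right-handed (so a half turn about y gives the same grasp; the last joint's range is limited). The gripper opens to 85 mm and grips with 20 to 120 N. Pads are 22 mm wide; open, the fingers measure 114 mm over their backs; the gripper's body (76 mm by 85 mm) begins 54 mm behind the grasp point. The pads swing forward as they close: fully open they stand 13 mm farther back than shut.
Start: joints at [-1.354, 0.477, 0.022, 1.555, -0.011, 1.109, -0.083], TCP at [0.215, 0.64, 0.231] pointing down, gripper open.
Joint ranges: [-2.96, 2.96], [-0.34, 2.1], [-1.41, 1.46], [0.24, 2.44], [-1.37, 4.51], [0.17, 1.92], [-2.96, 2.96]. Speed limits (rad/s): [2.39, 2.39, 3.14, 3.14, 3.14, 3.14, 3.14].

INTERFACE

Orientations are given as a rotation vector (axis times angle).
In Python, from bench import r gives the robot as it stands.
- The arm moves only by the tool drive_tool, never from a script. Its argument "series" is a list of rows, each a list of 7 numbers: the shift along the tool's x, y, z in mm, then the turn, a rotation vector about the tool's x, y, z in degrees, then the finger opening in mm, from 0 to 85.4. In form: [[tx, ty, tz, wx, wy, wz, grip], ...]. A call has 1 to 5 rows; each row is the pose to reach, as a shift and turn from the pose measured when the call began, along the tool's axes at that moment; what a row does not reach only later rows make up. A row lasts 1/10 s, in which the tool goes at most 50 mm and 8.59 degrees, less where a joint would pass 70% of its speed; a pose out of reach is approached as far as the arm can. A call with a gripper value outside its range is refused whole. The fingers move at their own pace and stop on an object; "squeeze" is the grip in N (left out, the last holds). Time passes only in rows, so rows that repeat a pose let the fingers close. It gives the time, the measured TCP pose, the force and the opening at its end, in the units of the state.
- r.get_obs(): the state, without advancing time (a new reading comes with each control period).
- r.grab_frame(name): name is "scene" or "top"; returns a dict with "frame" (400x640x3 uint8, blue, green, red), "intrinsics" (3x3 intrinsics, pixels), "rvec" (rotation vector, rad) and "tvec" (3), from world to camera coordinates, as OpenCV has them. Camera axes: x right, y down, z forward; pixel columns grow to the right and rows downward; lengths in m; the calibration is good to about 2 mm. A picture is of the moment at which its call begins. There is no depth.
- r.hand_in(): hands the job in, once; it reports no verdict.
The state is a dict: "clock": time; "joints": joint angles; "qvel": joint speeds; "tau": joint torques, N m; "tcp_pos": TCP position; "orientation": TCP orientation; "contact_force": force on the tool from outside, world axes, zero at the start; "moment": the same for the moment, N m; "grip_width": finger opening in m.
Only numpy, scipy, OpenCV 4.12 (cv2) and the standard library are available. Lean on these libraries where they do the work, as an engineer would, in place of code of your own. Each camera call takes 0.05 s, during which the arm holds its last target.

## Working session

There is one attempt and no reset: what is moved stays moved. The work goes in short steps, Python scripts to look and compute and a tool call to move; the robot and the scene stay as the last step left them, time stands still between calls to the robot, and variables do not carry over. Pictures are saved under pics/ and viewed, and the job is handed in when it is done.

Besides the shell and the picture viewer there is one more tool, called after "Call:" as name(argument=value, ...) on one line, values as JSON. drive_tool: Moves the arm, as the interface text tells. Its arguments: {"type":"object","properties":{"series":{"type":"array","items":{"type":"array","items":{"type":"number"}}},"squeeze":{"type":"number"}},"required":["series"]}

```bash
mkdir -p pics; ls; python3 - <<'E'
from bench import r
import cv2
o=r.get_obs()
for k,v in o.items(): print(k,v)
for n in("scene","top"):
    f=r.grab_frame(n); cv2.imwrite(f"pics/{n}0.png",f["frame"]); print(n,f["intrinsics"],f["rvec"],f["tvec"])
E
```

```text
pics
clock 0.0
joints [-1.35409487  0.47780343  0.02234209  1.55647667 -0.01152383  1.10928279
 -0.08310092]
qvel [-0.00055936  0.00065803  0.0017204  -0.00035353  0.00074859  0.00050787
  0.00033956]
tau [ 7.06055494e-05 -5.96455586e+01  1.60799190e+00 -2.81196374e+01
  1.24864373e-02  9.17502330e-03  1.48309891e-05]
tcp_pos [0.21522431 0.63913361 0.23031287]
orientation [-1.55756266  0.25509698 -0.25481064]
contact_force [ 0.77138842  0.58936155 -0.13907562]
moment [ 0.03430266 -0.00650115  0.0201796 ]
grip_width 0.08523546587361158
scene [[434.19478031   0.         319.49214519]
 [  0.         434.19478031 206.37954177]
 [  0.           0.           1.        ]] [ 0.65414298  2.7192629  -1.00163955] [ 0.53830463 -0.15839339  1.13388784]
top [[441.14045359   0.         330.25948635]
 [  0.         441.14045359 204.40102528]
 [  0.           0.           1.        ]] [ 2.0956645  -2.1138594   0.22657598] [-0.00300222  0.63311078  0.94028671]
```

View pics/scene0.png

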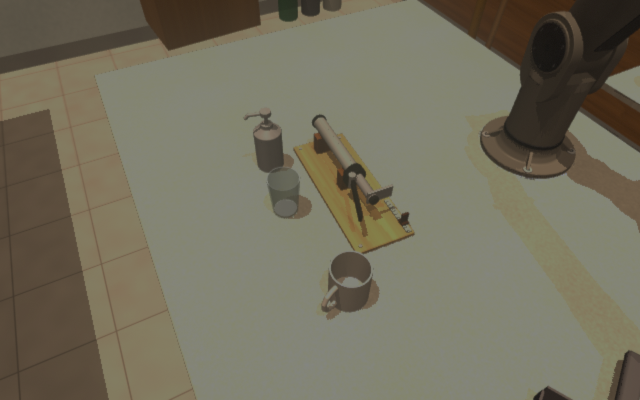

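View pics/top0.png

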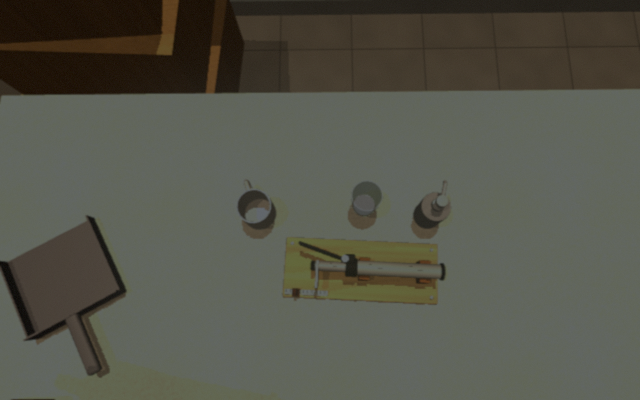

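```bash
cat > h.py <<'E'
import numpy as np, cv2
from bench import r
def cam(n):
    f=r.grab_frame(n); R=cv2.Rodrigues(np.array(f["rvec"],float))[0]
    return f["frame"],np.array(f["intrinsics"]),R,np.array(f["tvec"],float).ravel()
def proj(c,P):
    q=cv2.projectPoints(np.atleast_2d(np.array(P,float)),cv2.Rodrigues(c[2])[0],c[3],c[1],None)[0]
    return q[:,0]
def ray(c,uv):
    d=c[2].T@np.linalg.inv(c[1])@np.array([uv[0],uv[1],1.0]); return -c[2].T@c[3],d/np.linalg.norm(d)
def onz(c,uv,z):
    o,d=ray(c,uv); return o+d*(z-o[2])/d[2]
def tri(c1,u1,c2,u2):
    o1,d1=ray(c1,u1);o2,d2=ray(c2,u2)
    A=np.stack([d1,-d2],1); s=np.linalg.lstsq(A,o2-o1,rcond=None)[0]
    p,q=o1+s[0]*d1,o2+s[1]*d2
    return (p+q)/2,np.linalg.norm(p-q)
def crop(img,x0,x1,y0,y1,k,name,bright=2.0):
    c=cv2.resize(img[y0:y1,x0:x1],None,fx=k,fy=k,interpolation=cv2.INTER_CUBIC)
    c=np.clip(c.astype(float)*bright,0,255).astype(np.uint8); cv2.imwrite(name,c)
E
python3 - <<'E'
from h import *
t=cam("top"); s=cam("scene")
crop(t[0],275,455,175,310,4.4,"pics/tc0.png",1.8)
crop(s[0],285,425,105,255,4,"pics/sc0.png",1.8)
for n,c in(("t",t),("s",s)): print(n,ray(c,(320,200)), proj(c,[[0,0,0],[.215,.64,.23]]))
for uv in [(285,238),(438,242),(437,303),(283,297)]: print(onz(t,uv,.012))
E
```

```text
t (array([ 0.41481041, -0.01099254,  1.05488808]), array([ 0.22604906,  0.02565233, -0.9737781 ])) [[328.85097699 501.42827592]
 [-42.68894932 423.40640606]]
s (array([0.87651034, 0.51347812, 0.75407679]), array([-0.30902985, -0.58467897, -0.7501007 ])) [[525.62281562 145.72664517]
 [849.47145104 371.30546466]]
[0.56474324 0.10015734 0.012     ]
[ 0.55198293 -0.26334522  0.012     ]
[ 0.41074268 -0.25243545  0.012     ]
[0.42719674 0.10286042 0.012     ]
```

```bash
sleep 1
```

```text
(no output)
```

View pics/tc0.png

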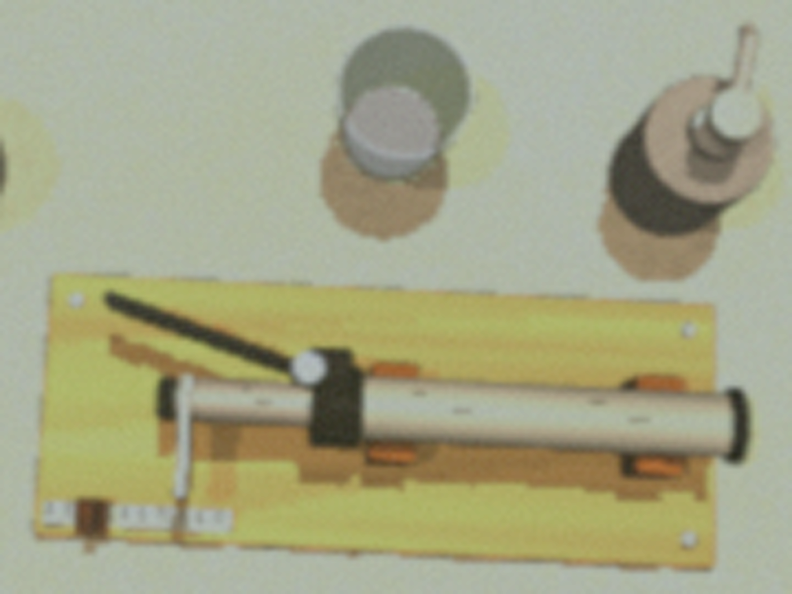

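View pics/sc0.png

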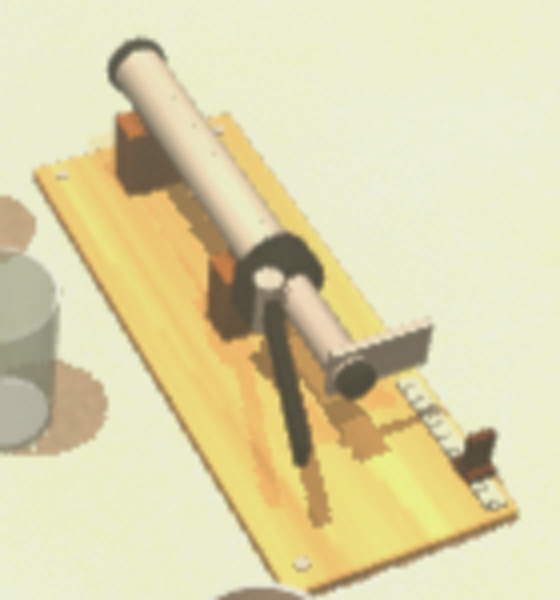

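```bash
cat > board.py <<'E'
from h import *
def board(c):
    hsv=cv2.cvtColor(c[0],cv2.COLOR_BGR2HSV)
    m=((hsv[...,0]>12)&(hsv[...,0]<36)&(hsv[...,1]>95)&(hsv[...,2]>70)).astype(np.uint8)
    m=cv2.morphologyEx(m,cv2.MORPH_CLOSE,np.ones((5,5)))
    m=cv2.morphologyEx(m,cv2.MORPH_OPEN,np.ones((3,3)))
    n,l,st,ce=cv2.connectedComponentsWithStats(m)
    # component overlapping board centre
    uv=proj(c,[[.49,.06,.012]])[0].astype(int); i=l[uv[1],uv[0]]
    cs,_=cv2.findContours((l==i).astype(np.uint8),cv2.RETR_EXTERNAL,cv2.CHAIN_APPROX_NONE)
    h=cv2.convexHull(max(cs,key=cv2.contourArea))[:,0]
    P=np.array([onz(c,p,.012)[:2] for p in h],np.float32)
    return i,st[i],cv2.minAreaRect((P*1000).astype(np.float32)),m
if __name__=="__main__":
    for n in("top","scene"):
        c=cam(n); i,st,rect,m=board(c); print(n,i,st,rect); print(cv2.boxPoints(rect)); cv2.imwrite(f"pics/m_{n}.png",m*255)
E
python3 board.py
```

```text
top 4 [ 284  238  153   66 6646] ((488.1300964355469, -77.12359619140625), (354.76446533203125, 138.49212646484375), 86.61528015136719)
[[ 408.53214  -250.10812 ]
 [ 546.7827   -258.2847  ]
 [ 567.728      95.86093 ]
 [ 429.47748   104.037506]]
scene 15 [ 294  142  120  111 4631] ((498.0555419921875, -71.89471435546875), (363.0255432128906, 138.7082977294922), 88.59162902832031)
[[ 424.26108 -251.64806]
 [ 562.9275  -255.05727]
 [ 571.85     107.85863]
 [ 433.1836   111.26784]]
```

```bash
python3 - <<'E'
from h import *
t=cam("top"); s=cam("scene")
T=[(286.4,237.5),(437.7,243.9),(437.3,304.5),(283,297.3)]
S=[(357.0,251),(293.75,147.5),(341.5,133.5),(414.25,232.5)]
for a,b in zip(T,S):
    print(onz(t,a,.012)[:2],onz(s,b,.012)[:2],tri(t,a,s,b))
for nm,k in(("t",t),("s",s)):
  P=np.array([onz(k,a,.012)[:2] for a in (T if nm=="t" else S)])
  print(nm,P.mean(0),[np.linalg.norm(P[i]-P[(i+1)%4]) for i in range(4)], np.degrees(np.arctan2(*(P[0]+P[3]-P[1]-P[2])[[0,1]])))
crop(s[0],345,430,180,260,7,"pics/sc1.png",1.8)
crop(s[0],285,375,105,190,7,"pics/sc2.png",1.8)
crop(t[0],278,380,232,306,7.5,"pics/tc1.png",1.8)
E
```

```text
[0.56591412 0.09683681] [0.56689953 0.09464434] (array([0.566579  , 0.09602525, 0.0131657 ]), np.float64(0.0021636555649329975))
[ 0.54746143 -0.26235859] [ 0.54883221 -0.2532446 ] (array([ 0.54678211, -0.26296721,  0.00419291]), np.float64(0.004082281801281344))
[ 0.40736707 -0.25292197] [ 0.41359155 -0.24655887] (array([ 0.4076916 , -0.25530523,  0.00309762]), np.float64(0.000993960808274467))
[0.42651704 0.10285023] [0.43296681 0.10878238] (array([0.42687467, 0.10368152, 0.00224544]), np.float64(0.0006799777857692955))
t [ 0.48681492 -0.07889838] [np.float64(0.3596690628725433), np.float64(0.1404118228838092), np.float64(0.3562872168312772), np.float64(0.13952672154517223)] 3.0106124602208086
s [ 0.49057252 -0.07409419] [np.float64(0.3483577706356642), np.float64(0.135405819157445), np.float64(0.35586908082643776), np.float64(0.1346768610300618)] 3.0477609753272645
```

```bash
sleep 1
```

```text
(no output)
```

View pics/sc1.png

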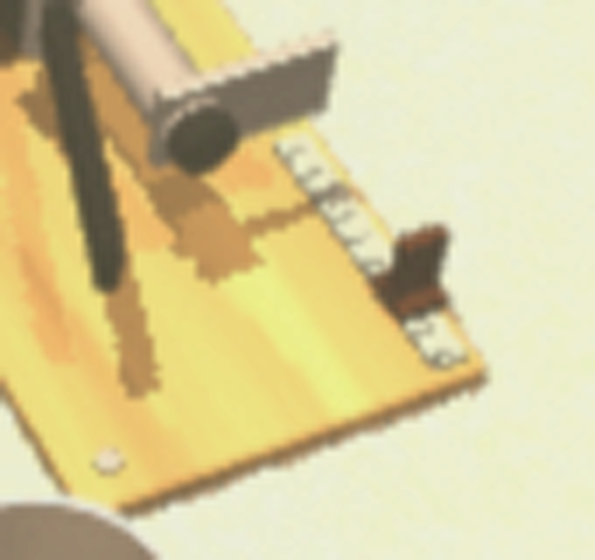

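View pics/sc2.png

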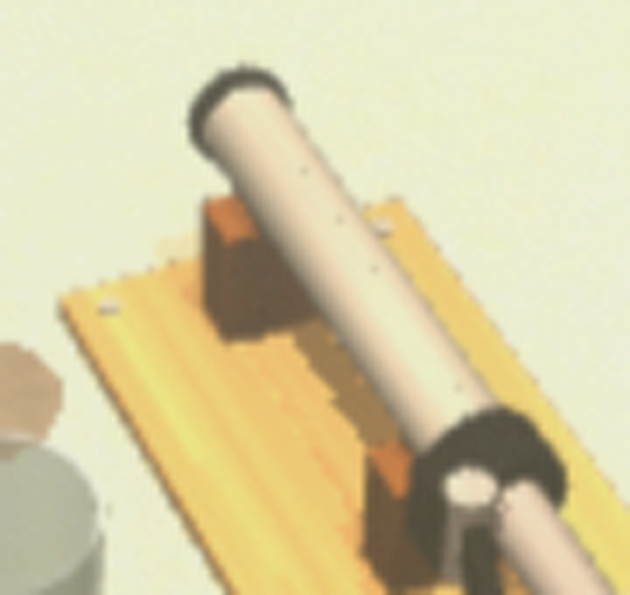

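View pics/tc1.png

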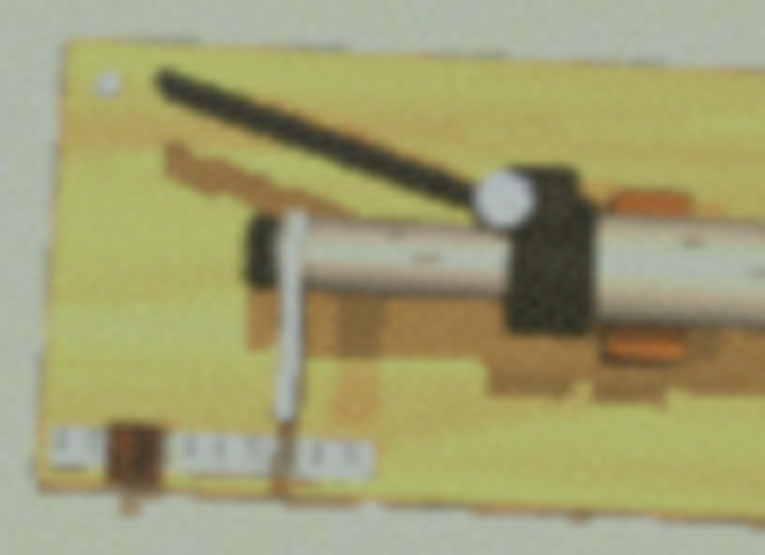

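```bash
cat > m1.py <<'E'
from h import *
t=cam("top"); s=cam("scene")
def u(c,k,x0,y0): return ((c[0]+.5)/k-.5+x0,(c[1]+.5)/k-.5+y0)
tc=lambda x,y:u((x,y),7.5,278,232)
tc0=lambda x,y:u((x,y),4.4,275,175)
s1=lambda x,y:u((x,y),7,345,180)
s2=lambda x,y:u((x,y),7,285,105)
T=[tc(67,42),tc0(716,303),tc0(714,568),tc(38,490)]
S=[None,s2(60,305),s2(400,198),s1(487,375)]
for a,b in zip(T,S):
    print(onz(t,a,.012)[:2], b and onz(s,b,.012)[:2], b and tri(t,a,s,b))
print("plate outer end top", onz(t,tc(286,416),.091), onz(s,s1(337,40),.091))
print(tri(t,tc(284,416),s,s1(337,40)))
print("ptr tip", onz(t,tc(130,425),.045), onz(s,s1(398,238),.045), tri(t,tc(130,425),s,s1(398,238)))
print("knob hinge", onz(t,tc(503,198),.1),onz(s,s2(470,490),.1),tri(t,tc(503,198),s,s2(470,490)))
print("lever tip end", onz(t,tc(163,80),.084),onz(s,s1(108,285),.066))
for y in(250,):pass
# axis: tube mid points in top: foot end & far cap
print("axis pts", onz(t,tc(262,250),.075), onz(t,tc0(735,425),.075))
print("shadow/collar right-left", onz(t,tc(512,250),.096), onz(t,tc(590,250),.096))
o=r.get_obs(); R=cv2.Rodrigues(np.array(o["orientation"]))[0]; print(R)
E
python3 m1.py
```

```text
[0.56671249 0.09660906] None None
[ 0.5484755  -0.26156886] [ 0.55123706 -0.2517334 ] (array([ 0.54828936, -0.26276733,  0.00262865]), np.float64(0.0033828160994395567))
[ 0.40916134 -0.2520782 ] [ 0.41182049 -0.24857989] (array([ 0.40911647, -0.25306593,  0.00765153]), np.float64(5.463825168901694e-05))
[0.42743033 0.10371302] [0.43417901 0.11010008] (array([0.42777044, 0.10465171, 0.00162849]), np.float64(0.0005882223065422161))
plate outer end top [0.44664807 0.02424392 0.091     ] [0.44807625 0.028922   0.091     ]
(array([0.44616311, 0.02551031, 0.08708087]), np.float64(0.001653232463839533))
ptr tip [0.44590027 0.07275099 0.045     ] [0.44763181 0.07293395 0.045     ] (array([0.44637239, 0.07247227, 0.04364956]), np.float64(0.0011621654330399433))
knob hinge [ 0.50753931 -0.03861388  0.1       ] [ 0.51422976 -0.02985211  0.1       ] (array([ 0.50844601, -0.03881889,  0.08934451]), np.float64(0.00032750845800328087))
lever tip end [0.54467672 0.06069422 0.084     ] [0.54565574 0.0626572  0.066     ]
axis pts [0.49530624 0.03184696 0.075     ] [ 0.47910421 -0.25220627  0.075     ]
shadow/collar right-left [ 0.49296718 -0.04109437  0.096     ] [ 0.49277571 -0.06355597  0.096     ]
[[ 9.47697509e-01  2.38713986e-05  3.19169908e-01]
 [-3.19169907e-01 -2.13006197e-05  9.47697510e-01]
 [ 2.94213818e-05 -9.99999999e-01 -1.25675122e-05]]
```

```bash
cat > g.py <<'E'
from h import *
import sys
from scipy.spatial.transform import Rotation as Ro
ang=np.radians(2.94); X=np.array([np.sin(ang),np.cos(ang),0]); Y=np.array([-np.cos(ang),np.sin(ang),0]); O=np.array([.4899,-.0384,0])
Rt=np.stack([-X,[0,0,-1],-Y],1)
def goal(px,py,z):
    P=O+px*X+py*Y; P[2]=z
    o=r.get_obs(); R=Ro.from_rotvec(o["orientation"])
    d=R.inv().apply(P-o["tcp_pos"])*1000
    w=(R.inv()*Ro.from_matrix(Rt)).as_rotvec(degrees=True)
    q=np.array(o["tcp_pos"])-O
    print("t",o["clock"],"prop xyz mm",np.round([q@X*1000,q@Y*1000,q[2]*1000],1),"F prop",np.round([np.dot(o["contact_force"],X),np.dot(o["contact_force"],Y),o["contact_force"][2]],1),"w",round(o["grip_width"]*1000,1))
    print("shift",d.round(1),"turn",w.round(2)); return d,w
if __name__=="__main__": goal(*[float(a)/1000 for a in sys.argv[1:4]])
E
python3 g.py 40 -17.5 230
```

```text
t 0.5 prop xyz mm [663.2 308.9 231.3] F prop [-0.1 -0.3  0.2] w 85.5
shift [ 482.6    1.3 -511.8] turn [-0.   74.33  0.  ]
```

Call:
drive_tool(series=[[31, 0, -33, 0, 8, 0, 85], [62, 0, -66, 0, 16, 0, 85], [93, 0, -99, 0, 24, 0, 85], [124, 0, -132, 0, 32, 0, 85], [155, 0, -165, 0, 40, 0, 85]], squeeze=40)

```text
clock: 1.0
tcp_pos: [0.3102, 0.4322, 0.2315]
orientation: [-1.418, 0.801, -0.801]
contact_force: [0.6, 0.3, -0.2]
grip_width: 0.0851
```

```bash
python3 g.py 40 -17.5 200
```

```text
t 1.0 prop xyz mm [460.8 203.6 231.5] F prop [ 0.3 -0.6 -0.2] w 85.1
shift [472.5  31.3 -52. ] turn [-1.0e-02  3.4e+01 -3.0e-02]
```

Call:
drive_tool(series=[[47, 3, -5, 0, 7, 0, 85], [94, 6, -10, 0, 14, 0, 85], [141, 9, -15, 0, 21, 0, 85], [188, 12, -20, 0, 28, 0, 85], [235, 15, -26, 0, 34, 0, 85]])

```text
clock: 1.5
tcp_pos: [0.4099, 0.2159, 0.2167]
orientation: [-1.18, 1.25, -1.249]
contact_force: [1.0, 0.4, -0.3]
grip_width: 0.085
```

```bash
python3 g.py 40 -17.5 160
```

```text
t 1.5 prop xyz mm [249.8  93.  216.7] F prop [ 0.5 -1.  -0.3] w 85.0
shift [209.4  56.4 111.4] turn [-0.05 -0.26 -0.09]
```

Call:
drive_tool(series=[[42, 10, 22, 0, 0, 0, 85], [84, 20, 44, 0, 0, 0, 85], [126, 30, 67, 0, 0, 0, 85], [168, 43, 89, 0, 0, 0, 85], [209, 56, 111, 0, -0.3, 0, 85]])

```text
clock: 2.0
tcp_pos: [0.51, -0.0006, 0.1605]
orientation: [-1.182, 1.245, -1.245]
contact_force: [0.6, 0.2, 0.3]
grip_width: 0.085
```

```bash
python3 g.py 40 -17.5 52;python3 - <<'E'
from h import *
t=cam("top"); s=cam("scene")
crop(t[0],270,400,200,310,6,"pics/t2.png",1.8)
crop(s[0],320,430,120,260,4.2,"pics/s2.png",1.8)
E
```

```text
t 2.0 prop xyz mm [ 38.8 -18.1 160.5] F prop [ 0.2 -0.6  0.3] w 85.0
shift [ -1.  108.5  -0.9] turn [-0.13  0.06 -0.13]
```

```bash
sleep 1
```

```text
(no output)
```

View pics/t2.png

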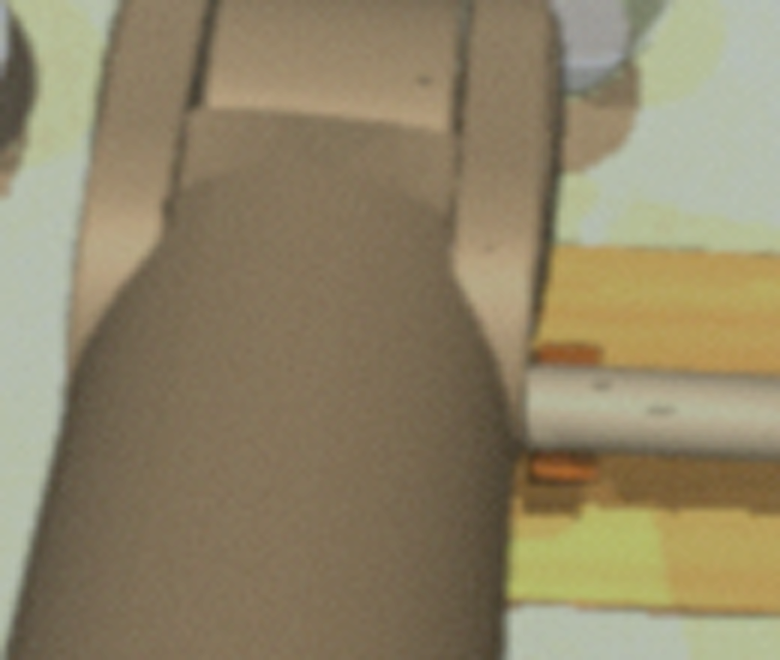

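View pics/s2.png

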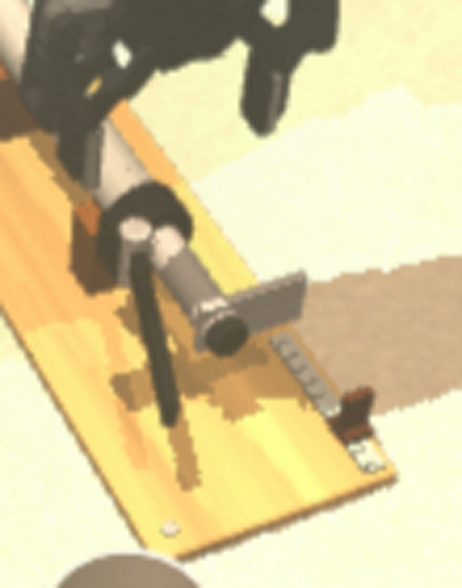

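```bash
cd .;python3 - <<'E'
from h import *
from g import X,Y,O
s=cam("scene")
def pp(x,y,z): 
    P=O+X*x/1000+Y*y/1000; P[2]=z/1000; p=proj(s,P)[0]; return ((p-[320,120]+.5)*4.2-.5).round(0)
for a in [(39,-60,173),(39,25,173),(39,-74,173),(39,39,173),(63,49,91),(63,49,59),(63,-11,91),(60+45,51,45),(0,-17,98),(140,70,12)]: print(a,pp(*a))
E
```

```text
(39, -60, 173) [104. 183.]
(39, 25, 173) [265. 132.]
(39, -74, 173) [ 76. 191.]
(39, 39, 173) [291. 124.]
(63, 49, 91) [311. 271.]
(63, 49, 59) [303. 314.]
(63, -11, 91) [206. 307.]
(105, 51, 45) [345. 387.]
(0, -17, 98) [138. 217.]
(140, 70, 12) [402. 465.]
```

Call:
drive_tool(series=[[-1, 20, -1, 0, 0, 0, 85], [-1, 40, -1, 0, 0, 0, 85], [-1, 52, -1, 0, 0, 0, 85], [-1, 64, -1, 0, 0, 0, 85]])

```text
clock: 2.55
tcp_pos: [0.5085, -0.0005, 0.0956]
orientation: [-1.182, 1.25, -1.25]
contact_force: [-0.1, 0.3, -0.8]
grip_width: 0.0846
```

```bash
python3 g.py 40 -17.5 52;python3 - <<'E'
from h import *
s=cam("scene")
crop(s[0],320,430,120,260,4.2,"pics/s3.png",1.8)
E
```

```text
t 2.55 prop xyz mm [ 38.8 -16.6  95.6] F prop [ 0.3  0.1 -0.8] w 84.6
shift [-1.2 43.6  0.8] turn [-0.03 -0.26 -0.02]
```

```bash
sleep 1
```

```text
(no output)
```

View pics/s3.png

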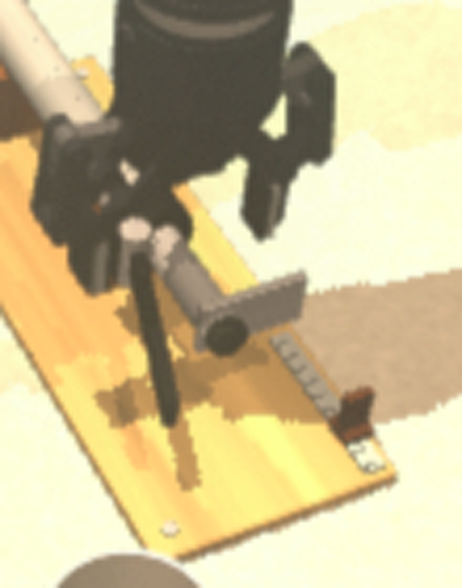

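Call:
drive_tool(series=[[-1, 12, 1, 0, -0.2, 0, 85], [-1, 24, 1, 0, -0.2, 0, 85], [-1, 34, 1, 0, -0.2, 0, 85], [-1, 44, 1, 0, -0.2, 0, 85], [-1, 44, 1, 0, -0.2, 0, 85]])

```text
clock: 3.1
tcp_pos: [0.5076, 0.0001, 0.0488]
orientation: [-1.187, 1.25, -1.247]
contact_force: [-0.6, 0.2, 0.4]
grip_width: 0.0846
```

```bash
python3 g.py 60 -17.5 52;python3 - <<'E'
from h import *
s=cam("scene")
crop(s[0],320,430,120,260,4.2,"pics/s4.png",1.8)
E
```

```text
t 3.1 prop xyz mm [ 39.4 -15.7  48.8] F prop [0.2 0.6 0.4] w 84.6
shift [-20.6  -3.2   1.8] turn [ 0.22 -0.07  0.05]
```

```bash
sleep 1
```

```text
(no output)
```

View pics/s4.png

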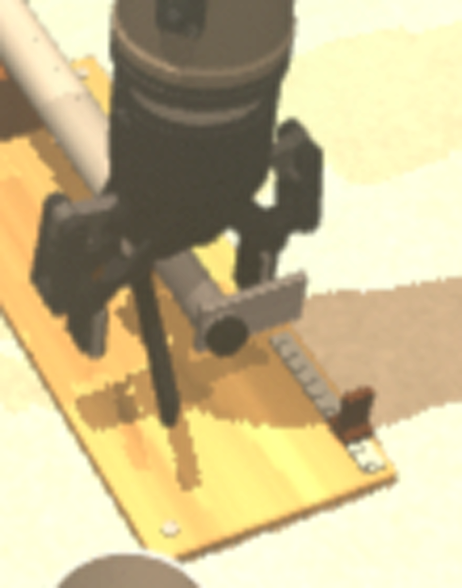

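Call:
drive_tool(series=[[-4, -1, 1, 0, 0, 0, 85], [-8, -2, 2, 0, 0, 0, 85], [-13, -3, 2, 0, 0, 0, 85], [-18, -3, 2, 0, 0, 0, 85], [-20, -3, 2, 0, 0, 0, 85]])

```text
clock: 3.65
tcp_pos: [0.5116, 0.0203, 0.0528]
orientation: [-1.186, 1.249, -1.247]
contact_force: [0.7, -3.2, 1.3]
grip_width: 0.0849
```

```bash
python3 g.py 80 -17.5 52;python3 - <<'E'
from h import *
s=cam("scene")
crop(s[0],345,430,160,250,6.5,"pics/s5.png",1.8)
E
```

```text
t 3.65 prop xyz mm [ 59.7 -18.7  52.8] F prop [-3.2 -0.9  1.3] w 84.9
shift [-20.3   0.8  -1.2] turn [ 0.11 -0.05  0.05]
```

```bash
sleep 1
```

```text
(no output)
```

View pics/s5.png

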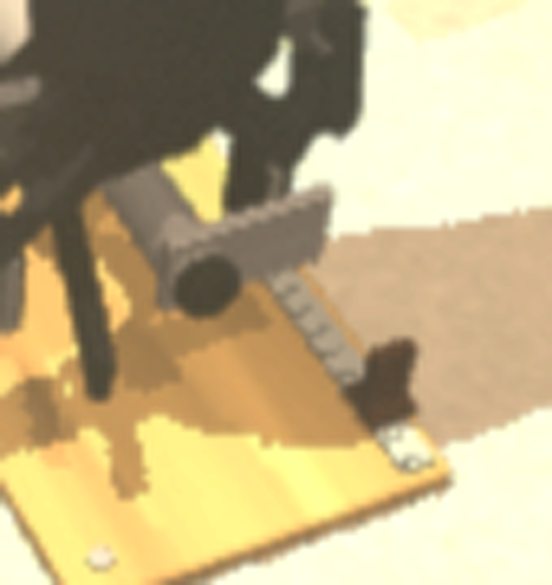

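```bash
cat > meas.py <<'E'
from h import *
from g import X,Y,O
def propx(c,uv,y): # intersect ray with the upright plane prop-y = y(mm): gives prop x, z
    o,d=ray(c,uv); k=(y/1000-(o-O)@Y)/(d@Y); P=o+k*d; return (P-O)@X*1000,P[2]*1000
def propz(c,uv,z):
    P=onz(c,uv,z/1000); return (P-O)@X*1000,(P-O)@Y*1000
E
python3 - <<'E'
from meas import *
s=cam("scene")
u=lambda x,y:((x+.5)/6.5-.5+345,(y+.5)/6.5-.5+160)
for n,p,y,z in [("plate top",(330,188),49,91),("plate bot",(318,252),49,59),("ptr tip",(366,347),51,45),("ptr far",(412,340),67,45)]:
    print(n,np.round(propx(s,u(*p),y),1),np.round(propz(s,u(*p),z),1))
crop(s[0],385,420,180,240,10,"pics/s6.png",2)
E
```

```text
plate top [71.1 85.3] [75.3 45.5]
plate bot [71.7 54.7] [74.7 46.5]
ptr tip [103.4  39.3] [107.1  47.7]
ptr far [106.4  38.5] [110.7  63.1]
```

```bash
sleep 1
```

```text
(no output)
```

View pics/s6.png

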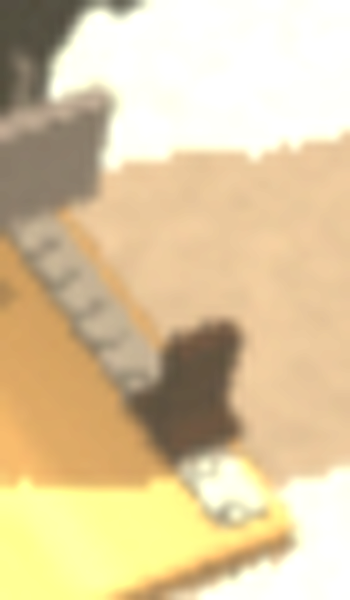

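```bash
python3 - <<'E'
from h import *
s=cam("scene")
c=s[0][180:240,380:420].astype(float)
c=np.clip((c/140)**.6*255,0,255).astype(np.uint8)
cv2.imwrite("pics/s7.png",cv2.resize(c,None,fx=13,fy=10,interpolation=cv2.INTER_NEAREST)[:600])
E
sleep 1
```

```text
(no output)
```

View pics/s7.png

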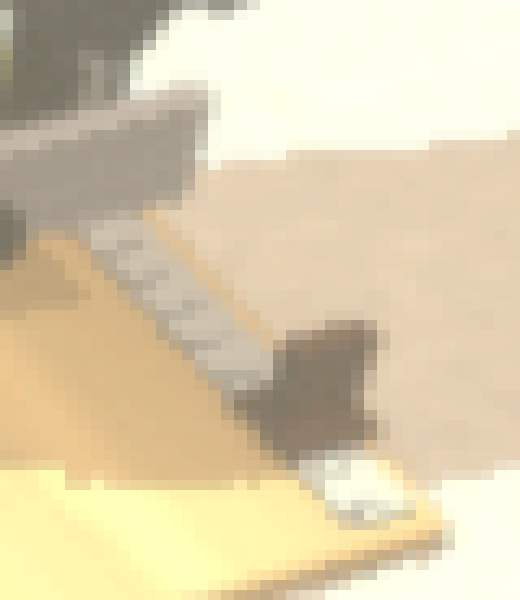

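```bash
python3 - <<'E'
from meas import *
s=cam("scene")
for n,p,z in [("pl top front",(395.3,190),91),("pl bot front",(394.1,198.5),59),("pl top back",(394.1,188),91),("ptr front L",(402,215.5),45),("ptr front R",(408.6,213.5),45),("ptr back L",(400.7,213.5),45)]:
    print(n,np.round(propz(s,p,z),1))
# expected pixels at leg length
def pp(x,y,z):
    P=O+X*x/1000+Y*y/1000; P[2]=z/1000; return proj(s,P)[0].round(1)
print([pp(*a) for a in [(80,49,91),(80,49,59),(74,49,91),(111,51,45),(111,67,45),(105,51,45)]])
E
```

```text
pl top front [79.  43.3]
pl bot front [75.6 47.5]
pl top back [73.  43.9]
ptr front L [114.1  46.3]
ptr front R [115.  62.]
ptr back L [108.2  46.6]
[array([397.9, 189.5]), array([395.8, 199.7]), array([396.5, 187.6]), array([403.2, 213.8]), array([409.6, 211.4]), array([401.7, 211.8])]
```

Call:
drive_tool(series=[[-5, 0, -1, 0, 0, 0, 85], [-10, 1, -1, 0, 0, 0, 85], [-15, 1, -1, 0, 0, 0, 85], [-21, 1, -1, 0, 0, 0, 85], [-26, 1, -1, 0, 0, 0, 85]])

```text
clock: 4.35
tcp_pos: [0.5121, 0.0465, 0.0518]
orientation: [-1.186, 1.249, -1.247]
contact_force: [2.1, -4.1, 1.7]
grip_width: 0.0846
```

```bash
python3 g.py 90 -17.5 52;python3 - <<'E'
from h import *
s=cam("scene")
c=s[0][185:240,375:420].astype(float)
c=np.clip((c/140)**.6*255,0,255).astype(np.uint8)
cv2.imwrite("pics/s8.png",cv2.resize(c,None,fx=13,fy=10,interpolation=cv2.INTER_NEAREST)[:600])
crop(s[0],320,430,120,260,4.2,"pics/s8b.png",1.8)
t=cam("top")
crop(t[0],270,400,200,310,6,"pics/t8.png",1.8)
E
```

```text
t 4.35 prop xyz mm [ 85.9 -17.8  51.8] F prop [-4.  -2.3  1.7] w 84.6
shift [-4.1 -0.2 -0.3] turn [ 0.1  -0.07  0.03]
```

```bash
sleep 1
```

```text
(no output)
```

View pics/s8.png

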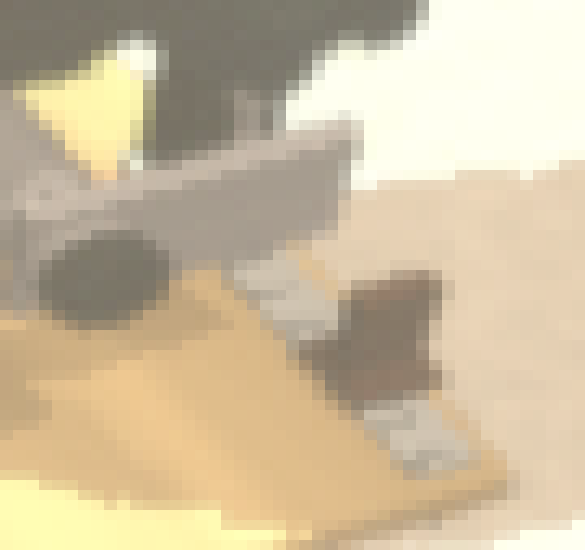

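View pics/s8b.png

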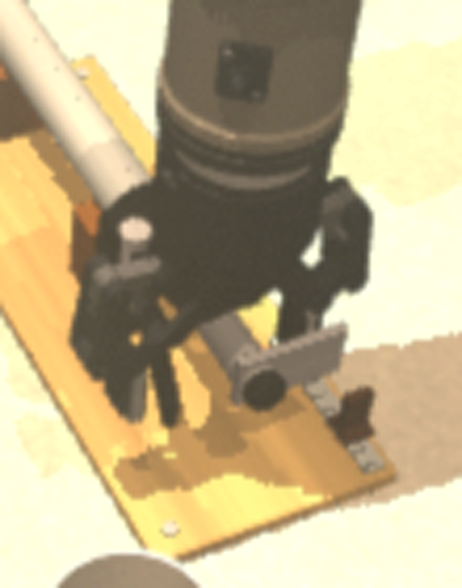

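View pics/t8.png

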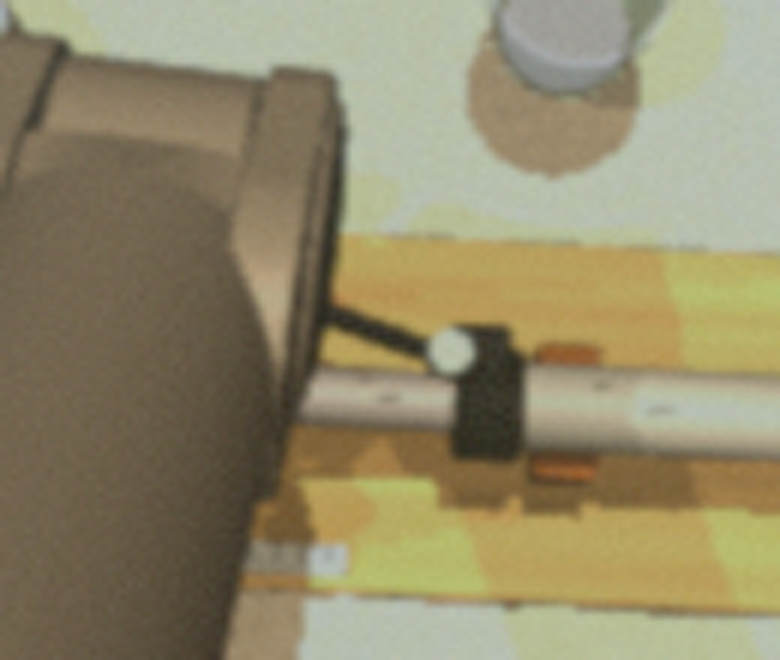

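```bash
python3 - <<'E'
from meas import *
s=cam("scene")
def pp(x,y,z):
    P=O+X*x/1000+Y*y/1000; P[2]=z/1000; return proj(s,P)[0]
a=pp(109,51,45)-pp(109,49,59); b=pp(109,51,45)-pp(109,49,91); c=pp(109,67,45)-pp(109,49,59); m=(pp(109,49,59)-pp(89,49,59))/20
print("expected ptrL-plbot",a,"ptrL-pltop",b,"ptrR-plbot",c,"px per mm",m)
L=np.array([401.9,215.2]);Rr=np.array([408.6,213.4]);bot=np.array([400.4,207.3]);top=np.array([401.5,198.5])
for d in (L-a-bot,L-b-top,Rr-c-bot): print(d, d@m/(m@m))
# sharper view
c=cv2.resize(s[0][190:225,385:418].astype(np.float32),None,fx=16,fy=16,interpolation=cv2.INTER_NEAREST)
cv2.imwrite("pics/s9.png",np.clip((c/120)**.6*255,0,255).astype(np.uint8))
E
```

```text
expected ptrL-plbot [-0.20658446  3.95902264] ptrL-pltop [-2.61895772 14.06207418] ptrR-plbot [6.22985076 1.62270514] px per mm [0.24661953 0.32837668]
[1.70658446 3.94097736] 10.168854789886876
[3.01895772 2.63792582] 9.550809393918744
[1.97014924 4.47729486] 11.598507328764505
```

```bash
sleep 1
```

```text
(no output)
```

View pics/s9.png

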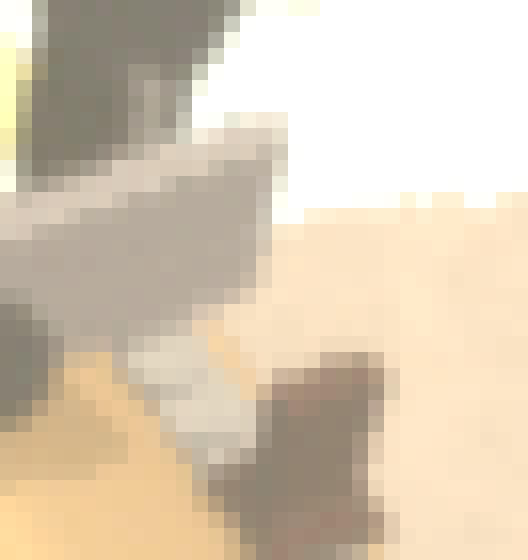

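Call:
drive_tool(series=[[-3, 0, 0, 0, 0, 0, 85], [-6, 0, 0, 0, 0, 0, 85], [-7, 0, 0, 0, 0, 0, 85], [-7, 0, 0, 0, 0, 0, 85]])

```text
clock: 4.9
tcp_pos: [0.5125, 0.0539, 0.0517]
orientation: [-1.186, 1.248, -1.246]
contact_force: [1.3, -4.1, 1.6]
grip_width: 0.0848
```

```bash
python3 g.py 95 -17.5 52;python3 - <<'E'
from h import *
F=[cam("scene")[0].astype(np.float32) for _ in range(4)]
c=np.mean(F,0); np.save("f10.npy",c)
c=cv2.resize(c[190:225,385:418],None,fx=16,fy=16,interpolation=cv2.INTER_NEAREST)
cv2.imwrite("pics/s10.png",np.clip((c/120)**.6*255,0,255).astype(np.uint8))
E
```

```text
t 4.9 prop xyz mm [ 93.4 -17.8  51.7] F prop [-4.1 -1.5  1.6] w 84.8
shift [-1.6 -0.3 -0.3] turn [ 0.1  -0.02  0.  ]
```

```bash
sleep 1
```

View pics/s10.png

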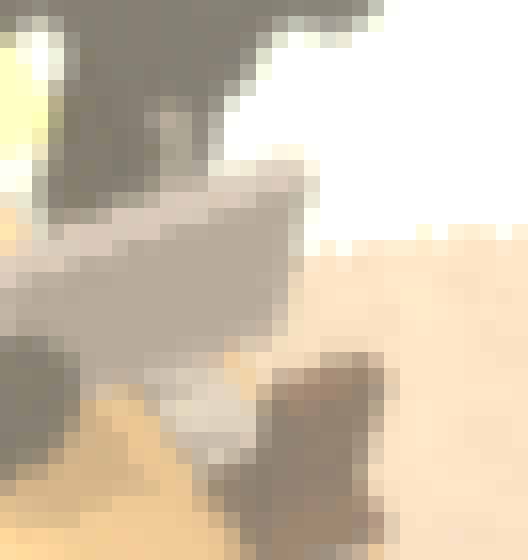

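```bash
python3 - <<'E'
import numpy as np
f=np.load("f10.npy")
g=f.mean(2)
print("cols",list(range(398,412)))
for y in range(197,222): print(y,np.round(g[y,398:412]).astype(int), np.round(f[y,400:410,2]-f[y,400:410,0]).astype(int))
E
```

```text
cols [398, 399, 400, 401, 402, 403, 404, 405, 406, 407, 408, 409, 410, 411]
197 [ 63 129 138 138 138 138 138 137 138 139 139 139 139 139] [15 16 17 19 20 20 18 15 15 16]
198 [ 72 133 138 137 134 134 137 138 139 139 139 139 139 138] [15 15 16 19 19 19 17 16 16 16]
199 [ 82 129 131 124 110 113 131 138 139 139 138 138 139 139] [17 17 18 20 20 18 16 17 19 19]
200 [ 98 105 102  91  87  89 111 136 139 138 138 138 138 139] [21 21 22 21 20 19 17 18 20 20]
201 [ 85  86  85  82  82  77  93 134 138 138 138 138 138 138] [22 21 22 19 16 17 18 18 18 18]
202 [ 82  82  77  66  64  69 101 136 139 138 138 138 139 138] [20 17 16 16 13 15 16 18 19 18]
203 [ 68  64  63  61  62  72 118 137 139 138 138 139 139 135] [16 16 16 14 14 16 16 17 18 16]
204 [ 62  61  61  62  62  80 130 133 137 133 132 133 131 115] [16 16 16 16 18 21 19 20 19 18]
205 [ 61  61  61  62  64  84 124 110 127 107 104 105 105 103] [16 16 15 18 23 32 22 33 36 36]
206 [ 61  62  62  62  64  78 101 100 102  98 100 101 101 101] [16 16 17 25 36 39 37 39 40 40]
207 [ 62  62  62  63  66  88  99 100 100  99 100 102 102 102] [16 16 18 34 39 40 39 
[... 611 characters left out ...]
 42  40  50  83 100 102] [45 37 25 25 24 23 22 18 21 33]
215 [ 88  88  85  54  40  42  41  39  40  41  58  94 100 102] [26 22 17 22 20 17 17 17 24 38]
216 [ 86  86  84  51  39  40  40  39  40  42  64  98 101 102] [23 17 15 17 18 16 16 17 27 39]
217 [ 73  72  79  46  39  39  39  40  40  47  81 100 102 102] [22 16 14 16 18 17 17 19 34 40]
218 [ 80  68  56  40  39  40  40  40  40  49  84  99 101 101] [18 14 15 16 17 17 17 20 34 39]
219 [ 52  45  41  38  39  39  39  40  40  56  93  99 100 101] [16 14 16 16 18 17 18 24 37 39]
220 [44 40 39 38 39 39 40 40 41 52 89 98 99 99] [16 14 16 16 17 18 18 23 36 39]
221 [ 53  42  39  39  40  40  41  42  42  46  70  94 100  99] [17 15 17 18 20 20 22 23 32 38]
```

Call:
drive_tool(series=[[-1.3, 0, 0, 0, 0, 0, 85], [-2.5, 0, 0, 0, 0, 0, 85], [-2.5, 0, 0, 0, 0, 0, 85]])

```text
clock: 5.4
tcp_pos: [0.5126, 0.0564, 0.0517]
orientation: [-1.186, 1.249, -1.246]
contact_force: [1.7, -3.7, 1.0]
grip_width: 0.0848
```

```bash
cat > look.py <<'E'
from h import *
import sys
F=[cam("scene")[0].astype(np.float32) for _ in range(3)]
c=np.mean(F,0); f=c;g=f.mean(2)
crop(F[0],320,430,120,260,4.2,f"pics/{sys.argv[1]}.png",1.8)
for y in range(199,219): print(y,np.round(g[y,398:412]).astype(int), np.round(f[y,400:410,2]-f[y,400:410,0]).astype(int))
E
python3 g.py 96 -17.5 52; python3 look.py s11
```

```text
t 5.4 prop xyz mm [ 95.8 -17.8  51.7] F prop [-3.6 -1.9  1. ] w 84.8
shift [-0.2 -0.3 -0.3] turn [ 0.1  -0.02  0.  ]
199 [ 54 106 135 137 133 131 133 138 139 139 139 138 139 139] [18 18 18 19 20 18 16 17 19 19]
200 [ 54 106 130 127 106 102 111 131 138 139 138 138 138 140] [18 20 19 21 21 19 17 17 20 21]
201 [ 60  92 105  92  87  85  89 114 136 139 138 138 138 139] [20 21 21 22 20 18 18 17 18 18]
202 [ 84  85  86  82  81  79  77 117 137 139 138 139 139 139] [22 21 21 20 17 15 16 18 19 18]
203 [ 82  81  80  69  63  65  75 118 137 139 139 139 140 140] [21 18 17 17 15 15 16 17 17 16]
204 [ 71  62  64  62  62  64  86 132 138 138 139 139 139 135] [16 16 15 15 16 19 18 18 17 15]
205 [ 63  61  62  61  61  64  89 133 133 132 132 133 131 110] [15 15 15 16 19 19 20 21 21 19]
206 [ 61  62  61  61  62  65  93 126 107 103 104 106 106 102] [16 15 15 18 28 23 34 36 37 37]
207 [ 61  61  62  62  63  67  88 103 101  99 100 102 102 102] [16 15 15 19 33 37 40 39 40 40]
208 [ 62  62  62  62  63  70  95  99 100 101 100 101 102 102] [16 16 16 21 37 39 40 40 39 40]
209 [ 62  62  62  62  64  76  97  99 100  9
[... 196 characters left out ...]
9 101 101] [18 19 24 33 38 37 37 37 38 39]
212 [ 65  68  74  83  89  91  87  67  65  57  72  97 100 100] [32 30 36 37 37 29 30 26 33 39]
213 [ 77  84  85  89  68  66  54  47  46  43  52  85 100 100] [48 38 28 31 27 25 24 23 26 35]
214 [ 88  88  86  69  48  46  44  44  42  41  49  84 100 102] [45 37 25 25 24 24 21 18 21 33]
215 [ 89  88  85  54  40  43  42  40  39  41  57  95 100 102] [26 23 17 22 20 17 17 17 25 38]
216 [ 86  86  84  51  39  39  40  40  39  42  64  98 102 102] [23 17 14 17 17 17 17 18 27 39]
217 [ 73  72  79  46  39  40  40  39  40  47  81 100 102 102] [22 15 14 16 16 17 16 20 34 40]
218 [ 80  68  56  40  39  39  39  40  40  49  84  99 101 101] [18 15 15 17 18 17 17 20 34 39]
```

Call:
drive_tool(series=[[-0.3, 0, -1.5, 0, 0, 0, 79], [-0.3, 0, -3, 0, 0, 0, 73], [-0.3, 0, -4.5, 0, 0, 0, 67], [-0.3, 0, -6, 0, 0, 0, 61], [-0.3, 0, -6, 0, 0, 0, 61]], squeeze=40)

```text
clock: 6.05
tcp_pos: [0.5072, 0.0572, 0.052]
orientation: [-1.184, 1.248, -1.247]
contact_force: [2.4, -2.8, 3.2]
grip_width: 0.0607
```

```bash
python3 g.py 96 -10 52; python3 look.py s12
```

```text
t 6.05 prop xyz mm [ 96.4 -12.3  52. ] F prop [-2.7 -2.6  3.2] w 60.7
shift [ 0.4 -0.  -2.3] turn [ 0.03 -0.02 -0.02]
199 [ 88 134 138 138 137 133 133 137 139 139 138 138 139 139] [17 17 18 19 20 18 17 17 19 19]
200 [129 137 133 131 128 111 112 130 138 138 138 138 139 139] [19 20 20 20 20 18 17 18 20 21]
201 [130 128 111 101  92  88  88 106 135 139 138 138 138 138] [20 21 21 21 21 17 18 18 18 18]
202 [ 99  91  87  84  81  83  80 105 136 138 138 138 139 139] [22 22 21 21 19 15 17 18 19 18]
203 [ 85  82  81  78  65  65  73 119 137 139 139 139 139 140] [22 20 16 16 15 16 16 17 17 17]
204 [ 79  69  63  64  62  63  78 131 138 138 138 134 134 134] [17 17 16 16 16 19 18 18 17 18]
205 [ 64  62  61  61  61  64  84 127 132 132 129 109 106 107] [16 16 15 16 18 21 20 21 22 34]
206 [ 61  62  62  62  62  64  78 102 104 103 104 102 101 101] [15 15 15 17 25 35 36 36 37 40]
207 [ 62  61  62  62  62  66  87  99 100 100 100 102 102 101] [16 16 16 19 32 40 39 40 40 41]
208 [ 62  62  62  62  63  67  87  98 100 100 100 101 102 102] [16 16 16 19 33 39 40 40 40 40]
209 [ 62  62  63  62  63  73  95  99 100  
[... 197 characters left out ...]
9 100 101] [17 18 22 32 39 37 37 37 38 40]
212 [ 65  64  69  81  77  90  87  68  65  56  72  97 100 100] [25 29 29 36 36 29 30 26 33 40]
213 [ 75  72  83  89  66  66  54  47  46  44  53  84 100 100] [47 38 28 30 27 24 24 22 26 36]
214 [ 88  87  86  69  48  47  44  44  42  41  50  83 100 102] [45 37 25 25 24 23 22 18 21 34]
215 [ 89  89  84  54  40  43  41  40  39  41  58  94 100 102] [25 23 17 22 20 18 17 17 25 38]
216 [ 85  86  85  52  39  40  40  39  40  43  64  98 101 102] [23 17 15 17 17 17 17 18 27 39]
217 [ 73  73  79  47  39  39  40  40  40  47  81 100 102 102] [22 15 15 16 17 17 16 20 34 40]
218 [ 80  68  56  40  39  40  40  40  40  49  84  99 101 101] [18 14 16 16 17 16 17 20 34 39]
```

```bash
sleep 1
```

```text
(no output)
```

View pics/s12.png

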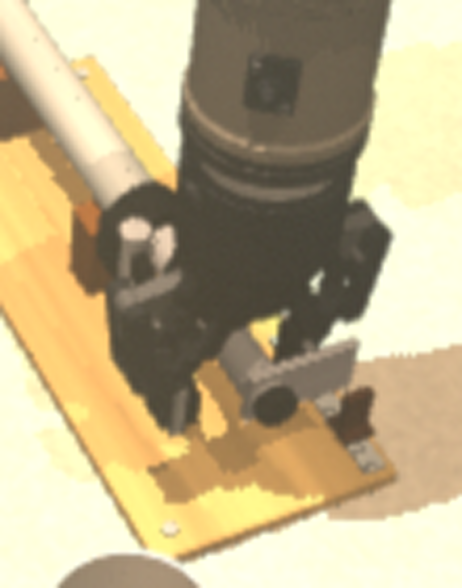

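Call:
drive_tool(series=[[0.4, 0, -1.6, 0, 0, 0, 54], [0.4, 0, -3.2, 0, 0, 0, 48], [0.4, 0, -4.8, 0, 0, 0, 42], [0.4, 0, -6.2, 0, 0, 0, 37], [0.4, 0, -6.5, 0, 0, 0, 36]], squeeze=40)

```text
clock: 6.7
tcp_pos: [0.5003, 0.0571, 0.0519]
orientation: [-1.185, 1.248, -1.246]
contact_force: [2.7, -2.3, 0.7]
grip_width: 0.036
```

```bash
python3 g.py 96 -4.5 52; python3 look.py s13
```

```text
t 6.7 prop xyz mm [95.9 -5.5 51.9] F prop [-2.2 -2.8  0.7] w 36.0
shift [-0.1 -0.1 -1. ] turn [ 0.06 -0.03 -0.02]
199 [132 114 114 129 128 132 133 137 138 138 138 138 139 139] [15 17 17 19 20 18 17 18 19 19]
200 [136 129 130 127 102 107 111 130 138 138 138 137 138 139] [19 19 18 20 20 19 17 17 20 21]
201 [127 101 106  95  86  87  88 111 135 138 138 138 138 138] [20 22 21 21 20 17 18 18 19 18]
202 [ 98  86  86  83  81  81  79 116 136 138 138 138 138 138] [22 21 22 21 18 15 17 18 19 18]
203 [ 83  82  83  72  63  64  73 117 137 138 138 139 138 134] [21 19 16 16 16 15 16 17 17 17]
204 [ 72  63  65  63  61  62  79 130 137 133 132 133 131 111] [16 17 16 16 16 18 19 20 19 18]
205 [ 63  61  61  62  62  64  87 127 129 107 104 105 105 103] [16 15 15 17 20 21 22 33 36 36]
206 [ 62  61  61  62  62  66  88 102 103  99  99 101 101 101] [16 16 15 18 32 36 36 38 39 40]
207 [ 61  61  62  62  63  67  88  99 100  99 100 101 102 101] [15 16 16 19 33 39 40 40 40 41]
208 [ 62  62  62  62  63  71  95  99 100 100 100 100 102 102] [15 16 16 21 37 39 41 40 40 40]
209 [ 62  62  62  62  63  75  97  99  99  99  
[... 193 characters left out ...]
9 100 101] [19 20 24 33 38 37 37 37 38 40]
212 [ 66  68  74  82  89  91  87  67  65  56  72  96 100 100] [32 30 36 37 36 28 31 26 33 39]
213 [ 78  84  85  89  68  66  54  46  46  43  52  84 100 100] [48 38 29 31 28 25 24 22 26 35]
214 [ 87  88  86  69  49  46  44  44  43  41  49  84  99 101] [45 37 24 25 25 24 22 18 21 33]
215 [ 88  88  85  53  40  43  41  40  39  41  57  94 100 102] [26 23 17 22 20 17 17 17 24 38]
216 [ 85  85  84  51  38  39  40  40  39  42  64  97 101 101] [23 17 15 18 17 16 17 18 27 39]
217 [ 73  73  78  46  39  39  40  40  39  47  81 100 102 102] [22 15 15 16 17 17 17 19 34 40]
218 [ 80  68  56  40  39  39  39  40  40  49  83  99 101 101] [18 15 15 17 18 17 17 21 34 40]
```

```bash
sleep 1
```

```text
(no output)
```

View pics/s13.png

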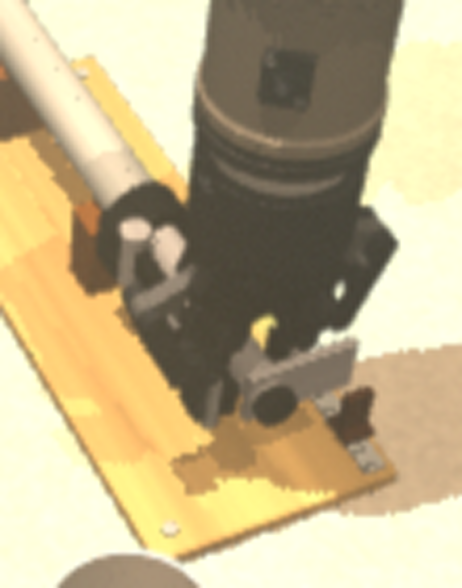

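Call:
drive_tool(series=[[-0.1, 0, -0.7, 0, 0, 0, 32], [-0.1, 0, -1, 0, 0, 0, 29], [-0.1, 0, -1, 0, 0, 0, 25], [-0.1, 0, -1, 0, 0, 0, 22], [-0.1, 0, -1, 0, 0, 0, 22]], squeeze=50)

```text
clock: 7.35
tcp_pos: [0.5004, 0.0571, 0.0523]
orientation: [-1.184, 1.247, -1.247]
contact_force: [4.0, -3.5, 5.0]
grip_width: 0.0284
```

```bash
python3 g.py 96 -4.5 52; python3 look.py s14
```

```text
t 7.35 prop xyz mm [95.9 -5.6 52.3] F prop [-3.3 -4.2  5. ] w 28.4
shift [-0.1  0.3 -1.1] turn [-0.04 -0.02 -0.02]
199 [ 77  77  98 130 131 132 133 137 139 138 138 138 138 138] [13 17 17 20 19 18 16 17 20 19]
200 [131 125 128 126 101 107 111 130 138 138 137 137 138 139] [19 19 17 20 21 19 18 18 20 21]
201 [127 101 105  95  86  87  88 110 135 138 138 138 138 138] [20 22 21 22 21 17 18 18 19 18]
202 [ 97  86  87  83  81  81  79 114 136 138 138 138 138 138] [22 21 21 21 18 14 16 18 19 18]
203 [ 83  81  82  71  63  64  73 117 137 138 138 138 138 134] [22 18 16 16 16 14 17 18 17 17]
204 [ 72  63  65  63  61  62  78 130 137 132 132 132 131 111] [17 16 16 16 17 19 18 20 19 18]
205 [ 63  61  62  61  61  64  85 127 129 107 104 105 105 102] [15 16 15 16 18 21 22 33 35 36]
206 [ 62  61  61  61  62  64  81 101 103  98 100 101 101 101] [16 16 15 17 27 35 36 39 40 40]
207 [ 61  62  61  62  62  67  87  98 100  99 100 102 102 101] [15 15 16 19 32 39 40 39 39 40]
208 [ 62  62  62  62  63  71  95  99 100 100 100 100 102 102] [16 16 16 21 37 40 40 39 40 40]
209 [ 62  62  62  62  63  74  96  99  99  99 
[... 194 characters left out ...]
8 100 100] [19 20 24 33 38 37 37 36 38 39]
212 [ 65  68  74  83  89  91  87  67  65  56  72  96 100 100] [32 30 35 37 36 28 30 26 33 39]
213 [ 78  84  85  88  68  66  54  47  46  43  52  84 100 100] [48 38 29 31 27 25 24 23 26 35]
214 [ 88  88  86  69  48  46  44  43  42  41  49  83  99 101] [45 37 25 25 24 23 22 18 21 33]
215 [ 88  88  85  54  40  43  41  39  40  41  57  94  99 102] [26 23 17 23 20 17 17 17 25 37]
216 [ 85  85  84  51  39  40  40  40  39  42  64  97 101 101] [23 18 15 18 17 17 17 17 27 39]
217 [ 73  72  79  47  39  39  39  40  39  47  81  99 102 101] [22 16 15 17 17 17 17 19 34 40]
218 [ 80  68  55  40  38  39  39  40  40  49  83  99 101 101] [19 15 16 17 17 18 16 21 34 40]
```

```bash
sleep 1
```

```text
(no output)
```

View pics/s14.png

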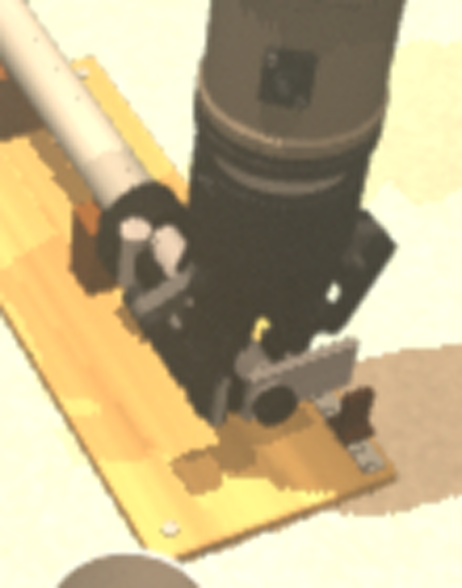

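Call:
drive_tool(series=[[0, 0, 0, 0, 0, 0, 22], [0, 0, 0, 0, 0, 0, 22], [0, 0, 0, 0, 0, 0, 22]])

```text
clock: 7.8
tcp_pos: [0.5005, 0.0571, 0.0523]
orientation: [-1.184, 1.247, -1.247]
contact_force: [2.4, -3.0, 3.7]
grip_width: 0.0288
```

```bash
python3 g.py 96 -4.5 52; python3 - <<'E'
from h import *
s=cam("scene");t=cam("top")
def gm(c,x0,x1,y0,y1,k,n):
    c=cv2.resize(c[0][y0:y1,x0:x1].astype(np.float32),None,fx=k,fy=k,interpolation=cv2.INTER_CUBIC).clip(0,255)
    cv2.imwrite(n,np.clip((c/110)**.5*255,0,255).astype(np.uint8))
gm(s,340,410,165,230,9,"pics/s15.png"); gm(t,300,380,230,300,8,"pics/t15.png")
cv2.imwrite("pics/full15.png",s[0]); cv2.imwrite("pics/tfull15.png",t[0])
E
```

```text
t 7.8 prop xyz mm [95.9 -5.6 52.3] F prop [-2.9 -2.6  3.7] w 28.8
shift [-0.1  0.3 -1.1] turn [-0.04 -0.02 -0.02]
```

```bash
sleep 1
```

```text
(no output)
```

View pics/s15.png

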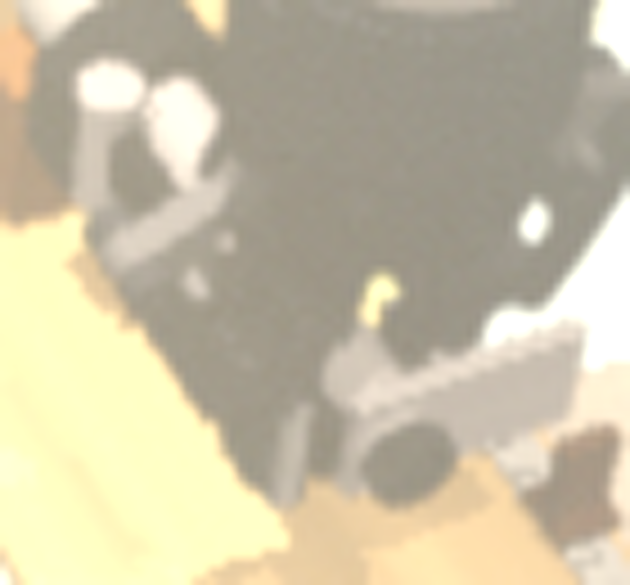

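View pics/t15.png

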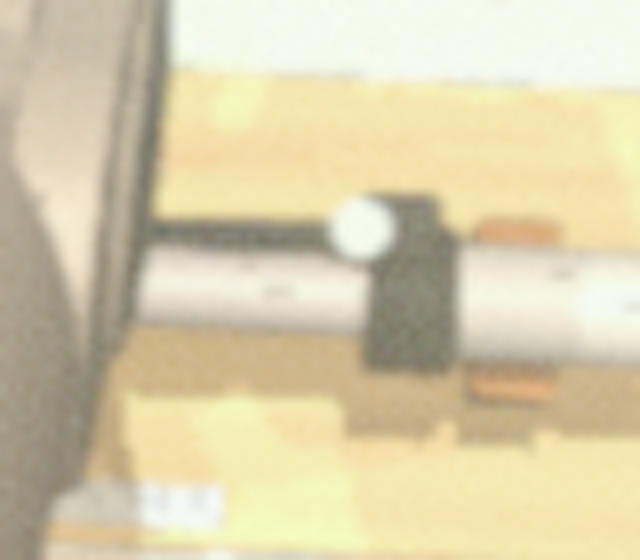

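```bash
python3 - <<'E'
from h import *
from meas import *
t=cam("top"); F=np.mean([cam("top")[0].astype(np.float32) for _ in range(4)],0).mean(2)
for y in range(254,274): print(y,F[y,318:348].astype(int))
E
```

```text
254 [28 52 76 83 82 82 81 82 81 82 81 81 81 81 82 81 82 81 81 81 81 80 81 81
 81 85 84 74 58 48]
255 [30 54 77 82 81 81 81 81 81 80 81 81 81 81 81 81 81 81 81 81 81 81 81 83
 87 94 96 91 78 60]
256 [ 29  50  69  73  73  73  72  72  73  73  73  74  74  73  74  73  75  74
  75  74  74  74  76  84  94 100 101 100  96  87]
257 [ 26  33  42  43  44  43  43  44  45  46  46  46  47  45  46  48  51  52
  52  52  51  52  59  78  96 100 100 101 100  95]
258 [ 25  25  26  27  27  26  26  28  27  29  29  27  29  29  29  31  32  34
  34  32  33  33  42  70  95 101 100 100 100  99]
259 [ 23  25  27  26  27  26  27  25  26  27  27  27  28  25  26  26  28  27
  28  26  27  28  37  63  91  99  99  99 100  97]
260 [ 29  37  38  38  38  35  32  30  29  28  27  26  26  26  25  25  26  26
  26  27  28  27  31  49  78  95 100 100  97  85]
261 [43 61 64 62 61 58 53 50 48 47 46 42 41 42 43 41 42 41 43 41 42 42 38 39
 58 80 89 90 82 61]
262 [53 74 77 76 76 74 73 72 70 71 70 68 64 64 67 67 67 68 67 67 65 63 60 53
 52 58 61 56 47 35]
263 [63 82 86 86 85 85 84 84 84 84 83 80 73 73 80 80 80 80 79 79 79 78 75 74

[... 289 characters left out ...]
7
 97 96 92 72 41 27]
267 [75 81 80 81 81 82 83 84 84 85 85 85 86 87 86 84 84 84 87 91 92 92 92 92
 93 93 87 67 37 27]
268 [67 70 71 71 72 73 74 75 75 75 75 77 77 79 80 79 80 81 81 82 83 83 84 85
 86 85 80 61 35 25]
269 [56 57 59 59 60 61 62 63 64 65 65 66 66 68 68 69 70 71 71 72 73 73 74 75
 76 76 72 55 34 25]
270 [47 48 49 49 50 49 50 52 52 54 54 54 55 56 56 57 57 58 58 59 59 61 62 63
 63 64 60 47 30 26]
271 [51 51 51 51 50 48 49 49 49 50 49 49 48 49 48 48 48 47 48 50 50 50 52 53
 52 53 48 35 26 25]
272 [52 53 51 52 54 51 51 52 51 52 52 51 51 52 51 51 51 50 51 52 51 52 52 52
 52 50 45 32 24 25]
273 [52 52 52 52 53 53 52 53 53 52 53 53 53 53 53 54 53 54 53 53 53 54 54 53
 53 53 46 31 25 23]
```

```bash
python3 - <<'E'
from meas import *
t=cam("top")
def pp(x,y,z):
    P=O+X*x/1000+Y*y/1000; P[2]=z/1000; return proj(t,P)[0]
for a in (0,.02,.04):
    q=[pp(l*np.cos(a)-3*np.sin(a),-17-l*np.sin(a)-3*np.cos(a),84) for l in (15,55)]
    print(a,q[0].round(2),q[1].round(2),"slope",((q[0]-q[1])[1]/(q[0]-q[1])[0]).round(4))
q=[pp(x,0,86) for x in (15,55)]; print("leg",q,(q[0]-q[1])[1]/(q[0]-q[1])[0])
E
```

```text
0 [337.96 257.32] [319.76 256.54] slope 0.0428
0.02 [337.99 257.18] [319.82 256.04] slope 0.0629
0.04 [338.03 257.05] [319.89 255.54] slope 0.0831
leg [array([337.6094883 , 266.40618967]), array([319.29677197, 265.61674043])] 0.04310934682711278
```

Call:
drive_tool(series=[[0, 0, 0, 0, 0, 0, 22], [0, 0, 0, 0, 0, 0, 22], [0, 0, 0, 0, 0, 0, 22], [0, 0, 0, 0, 0, 0, 22], [0, 0, 0, 0, 0, 0, 22]])

```text
clock: 8.7
tcp_pos: [0.5004, 0.0571, 0.0523]
orientation: [-1.184, 1.247, -1.247]
contact_force: [3.7, -3.4, 3.5]
grip_width: 0.0282
```

```bash
python3 g.py 96 -4.5 52; python3 look.py s16 | sed -n 1,16p
```

```text
t 8.7 prop xyz mm [95.9 -5.6 52.3] F prop [-3.2 -3.9  3.5] w 28.2
shift [-0.1  0.3 -1.1] turn [-0.04 -0.02 -0.02]
199 [ 77  76  98 129 131 132 132 137 138 138 138 137 138 138] [13 17 16 19 20 18 16 17 19 20]
200 [131 125 128 126 101 107 112 130 138 138 137 137 138 139] [19 19 17 20 20 19 17 18 20 21]
201 [127 100 106  95  86  87  89 110 135 138 138 138 138 138] [20 22 21 22 20 17 18 18 19 18]
202 [ 98  86  86  83  81  81  79 114 136 138 138 138 138 138] [22 21 21 21 17 14 16 18 19 19]
203 [ 83  82  82  72  63  64  73 117 137 138 138 138 138 134] [22 18 16 17 15 15 16 17 17 17]
204 [ 72  64  64  63  61  62  79 130 137 133 132 132 131 111] [16 16 16 16 16 18 19 20 19 18]
205 [ 63  61  61  61  61  64  85 127 129 107 104 105 105 102] [16 16 15 16 18 21 22 33 36 36]
206 [ 61  61  61  61  62  64  81 101 103  98 100 101 101 101] [16 16 15 17 27 35 37 39 40 40]
207 [ 61  61  62  62  62  66  87  99 100  99  99 101 102 101] [16 15 16 18 32 39 40 40 40 41]
208 [ 62  62  63  62  63  70  95  99 100 100 100 100 102 102] [16 16 16 21 37 40 40 40 40 40]
209 [ 62  62  62  62  63  74  96  99  99  99  97  98 101 103] [16 16 17 24 38 39 40 40 39 39]
210 [ 62  62  62  62  65  80  96  98  98  98  97  98 101 102] [16 16 17 28 39 39 39 39 38 38]
211 [ 62  63  65  67  73  88  96  92  92  92  95  99 100 100] [19 20 23 33 38 37 37 37 39 40]
212 [ 66  68  74  82  89  91  87  67  65  56  72  96 100 100] [32 31 35 37 36 28 31 27 33 39]
213 [ 77  84  85  88  68  66  54  47  45  44  52  84 100 100] [47 38 29 30 28 25 24 22 25 35]
214 [ 88  88  86  69  48  46  44  43  42  40  50  83  99 101] [44 37 25 25 24 24 22 18 21 33]
```

View pics/full15.png

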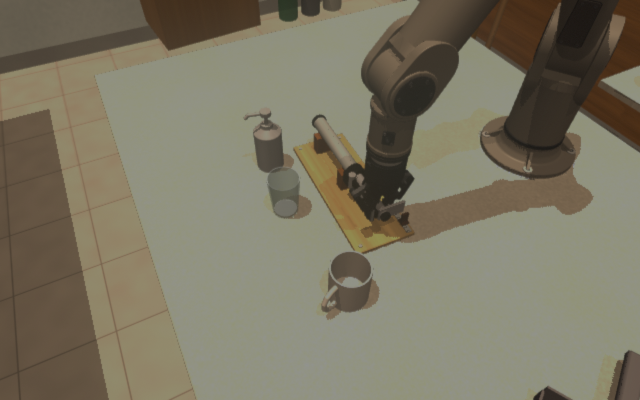

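The full view shows the plate at the pointer (about 400,208). The mug (350,280), tumbler (284,192) and pump (268,145) are where they were at the start. Pose and grip are steady, so I'm handing in.

```bash
python3 -c "
from bench import r
print(r.hand_in())"
```

```text
the job is handed in; nothing more can be done
None
```

I drew the leg out by its heel plate to the pointer and squeezed the lever shut. I handed in at about 9 s with the fingers still gripping leg and lever at 50 N.

**Length:** in the scene camera the plate and pointer edges agree to about 0.5 mm, averaging +0.2 mm. The view of the pointer and plate was unchanged during the hold before handing in. This is read from pixels about 2.4 mm apart, and an earlier corner-based reading differed by 1 to 2 mm.

**Lever:** in the top view its outer edge lies where a shut lever should, within 0.1 px at one point. Its slope measured 0.02 against the 0.043 expected, which errs towards shut. The gripper's own width reading was about 28 mm, less than the 31 mm expected for leg and shut lever. I put that down to compliance in the pads or fingers but did not confirm it.

**Surroundings:** the pointer, mug, tumbler and soap pump look unmoved in the images. The outside force stayed around 6 to 8 N at most.

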